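# Open the parts-cleaning basket

## Robot

A 6-joint arm with a two-finger parallel gripper is mounted at the origin on the work surface. World frame = base frame: x ahead of the robot, y to its left, z up, the work surface at z = 0. Lengths are in m, angles in rad, forces in N, time in s.
With the tool pointing down it reaches from about 0.325 to 0.9 m from the base axis. Payload 3.5 kg.
Tool frame: the origin (TCP) lies on the mounting face of the last link; the fingertips stand 173 mm ahead of it and the grasp point (between the pads) lies 155 mm ahead of it; z points along the fingers, y is the line along which they close (so a half turn about z gives the same grasp; the last joint's range is limited). The gripper opens to 85 mm and grips with 20 to 120 N. Pads are 22 mm wide; open, the fingers measure 114 mm over their backs; the gripper's body (76 mm by 85 mm) begins 54 mm behind the grasp point. The pads swing forward as they close: fully open they stand 13 mm farther back than shut.
Start: joints at [1.166, 0.276, -0.026, 1.268, 0, 1.467], TCP at [0.186, 0.597, 0.405] pointing down, gripper open.
Joint ranges: [-3.12, 3.12], [-0.85, 1.88], [-1.08, 1.24], [-1.95, 2.15], [-1.57, 1.53], [-3.14, 3.14]. Speed limits (rad/s): [2.57, 2.57, 3.14, 3.14, 3.14, 3.14].

## Interface

Orientations are given as a unit quaternion [x, y, z, w].
In Python, from plant import state, capture, camera_info, ctrl gives the robot as it stands.
- The arm moves only by the shell command python3 -m pendant 'ROWS' [FORCE]. ROWS is JSON, a list of rows, each an object with "slide": the shift along the world's x, y, z each as a share of 0.4 m, from -1 to 1, a list of three; "twist": the turn about the world's z as a share of 1.5 rad, from -1 to 1; "gripper": the opening, from 0 (shut) to 1 (fully open). A call has 1 to 12 rows; each row is the pose to reach, as a shift and turn from the pose commanded when the call began; what a row does not reach only later rows make up. A row lasts 1/10 s, in which the tool goes at most 50 mm and 8.59 degrees, less where a joint would pass 70% of its speed; a pose out of reach is approached as far as the arm can. A call with a number of a shift or a turn outside -1 to 1 is refused whole. A call with a gripper value outside its range is refused whole. The fingers move at their own pace and stop on an object; FORCE is the grip in N (left out, the last holds). Time passes only in rows, so rows that repeat a pose let the fingers close. It gives the time, the measured TCP pose, the force, the opening and the grip force at its end, in the units of the state.
- state(): the state, without advancing time (a new reading comes with each control period).
- capture(name): name is "scene" or "top" or "wrist"; returns the picture (384x512x3 uint8, red, green, blue); there is no depth.
- camera_info(name): a dict with "fov_y" (degrees; the focal length in pixels is half the picture's height over the tangent of half this angle, whatever the lens; pixels are square), "cx", "cy" (the principal point, pixels), "rvec" (rotation vector, rad) and "tvec" (3), from world to camera coordinates, as OpenCV has them. Camera axes: x right, y down, z forward; pixel columns grow to the right and rows downward; lengths in m; the calibration is good to about 2 mm. A picture is of the moment at which its call begins: read the wrist's pose just before it. camera_info takes no time and is no camera call; for the wrist camera it gives the pose at the moment of the call.
- ctrl.close_job(): hands the job in; it is judged then, once.
The state is a dict: "t": time; "joint_pos": joint angles; "qvel": joint speeds; "tau": joint torques, N m; "tool_pos": TCP position; "ee_rot": TCP orientation; "contact_force": force on the tool from outside, world axes, zero at the start; "ft_torque": the same for the moment, N m; "width": opening from 0.0 (shut) to 1.0 (fully open); "grasp_force": force on a finger pad.
Only numpy, scipy, OpenCV 4.12 (cv2) and the standard library are available. Lean on these libraries where they do the work, as an engineer would, in place of code of your own. Each camera call takes 0.05 s, during which the arm holds its last target. There are 200 camera calls.

## Task

Open the cleaning basket on the watchmaker's bench: unscrew the brass wing nut from its stud until it is free, without forcing the thread, lift it clear and put it in the teal dish. Then lift the perforated cover off the stud and lay it flat, boss up, wholly on the black rubber pad. Set both down gently rather than dropping them, and leave the other things on the bench where they are.

Things in the scene. Friction and masses are not known exactly. Their poses are not given: they have to be found in the camera images.
- basket: Round steel mesh basket, 110 mm across, on a grey drip stand 124 mm across, fixed to the bench as one piece. Origin on the bench at the centre of the stand, z up. Basket rim 64 mm above the bench. A threaded steel stud stands on its axis and holds the cover down by the wing nut. Clock wheels lie in the basket under the cover.
- stud_tip (a point): Top of the stud, on the basket's axis, 111 mm above the bench. The stud's right-hand thread (so the nut unscrews counter-clockwise seen from above; 6 mm pitch, 12.5 mm over the crests) runs from 85 to 100 mm above the bench; over it is a plain pilot, 6 mm thick.
- nut_center (a point): Centre of the brass wing nut's hub (28 mm across, 9 mm up and down from here), on its axis; x axis along the wings, z axis along the thread, up at the start. The two wings, 7 mm thick, reach 35 mm out from the axis, from 6 mm below (by the hub) or 1 mm above (further out) to 21 mm above this point: 12 mm over the hub. At the start it sits on the cover's boss, this point 92 mm above the bench.
- wing_nut: The same wing nut, 70 g; origin at the centre of its underside, z axis along the thread. It runs easily on its thread, with 1 mm of play: each full turn counter-clockwise raises it 6 mm, and after about 1.6 turns (10 mm up) it is free to be lifted straight up. Turned past about 2.5 turns it drops off the thread's end by up to 6 mm, still free.
- cover_boss (a point): Centre of the boss of the loose aluminium cover, half-way up the boss, on the cover's axis; z up. The boss is an upright tube 24 mm across, 16 mm high, bore 18 mm (an easy fit over the stud), on a flat perforated disc 116 mm across and 3 mm thick. The disc's underside is 11 mm below this point, its upper face 8 mm below, the boss's top 8 mm above.
- cover: The same cover, 90 g; at the start its disc lies on the basket's rim, under the wing nut. Origin at the centre of the disc's underside, z axis up through the boss.
- teal_dish: Round blue-green (teal) dish, loose, 250 g, 124 mm across outside, about 114 mm inside, 16 mm high; inner floor 4 mm above the bench. Origin at the centre of its underside. It may stand left, right or beyond the basket.
- pad: Square black rubber pad, 170 x 170 mm, 4 mm thick, fixed flat on the bench. Origin at the centre of its underside, x and y axes along its sides. It may lie left, right or beyond the basket.
- loupe: Black eye loupe, 33 mm across, 30 mm high, standing; origin under its centre. Leave alone.
- screwdriver: Small screwdriver lying on the bench, 110 mm long, handle end towards its -x; origin under it. Leave alone.
- tweezers: Steel tweezers lying on the bench, 125 mm long, 8 mm high; origin under them. Leave alone.
- press_die: Turquoise stepped disc (press die), 52 mm across, 16 mm high; origin under its centre. Leave alone.
- movement_holder: Small steel movement holder with a brass movement in it, 66 x 30 mm, 22 mm high; origin under its centre. Leave alone.
- oil_stand: Black block with four red oil cups, 34 x 96 mm, 25 mm high; origin under its centre. Leave alone.
- oil_bottle: Small black bottle, 32 mm across, 75 mm high; origin under its centre. Leave alone.
- tan_dish: Round tan dish, the same shape and size as the teal one but not the one to use; origin at the centre of its underside.
Things that resemble listed ones, but are neither listed nor needed, are in the scene too. What is shaped like the cover but red is not meant.

How it is judged:
On the way, in this order (a step that is already met when the one before it is completed fails the run):
1. the wing nut is off its thread and lifted clear above the stud (z of wing_nut in the frame of basket above 0.112 m).
2. the wing nut lies in the teal dish, let go (horizontal distance between nut_center and teal_dish below 0.032 m and z of nut_center in the frame of teal_dish below 0.026 m and contact force between the fingers and wing_nut below 0.05 N), for 0.2 s.
At the end, for the whole second after the job is handed in: The wing nut lies at rest on the teal dish's floor (centre within 32 mm of its axis, under 26 mm up); the cover lies at rest flat on the black pad, boss up (tilt under 0.06 rad, underside under 8 mm above the bench), its centre within 28 mm of the pad's along both sides (horizontal distance between nut_center and teal_dish below 0.032 m and z of nut_center in the frame of teal_dish below 0.026 m and x of cover in the frame of pad between -0.028 and 0.028 m and y of cover in the frame of pad between -0.028 and 0.028 m and z of cover in the frame of pad below 0.008 m and angle between cover's own z axis and vertical below 0.06 rad and linear speed of each of cover, wing_nut below 0.01 m/s); the robot touches nothing.
It fails at once if the thread is forced: more than 50 N between the wing nut and the stud (contact force between wing_nut and basket above 50 N).
It fails at once if the wing nut is dropped from more than about 25 mm (falling free at over 0.7 m/s) (contact force between each of the fingers, basket and wing_nut below 0.05 N and linear speed of wing_nut above 0.7 m/s).
It fails at once if the cover is dropped from more than about 25 mm (falling free at over 0.7 m/s) (contact force between each of the fingers, basket and cover below 0.05 N and linear speed of cover above 0.7 m/s).
It fails at once if a bystander (loupe, screwdriver, tweezers, press die, movement holder, oil stand, oil bottle or tan dish) is moved by more than 30 mm (distance of any of loupe, screwdriver, tweezers, press_die, movement_holder, oil_stand, oil_bottle, tan_dish from where it was at the start of the episode above 0.03 m).
It also fails if it takes over 72 s, if anything falls off the work surface, if the arm or the gripper's body presses on something with over 40 N, if the wrist force passes 120 N, or if a joint passes its speed limit or range.

## Working session

There is one attempt and no reset: what is moved stays moved. The work goes in short steps, Python scripts to look and compute and a shell command to move; the robot and the scene stay as the last step left them, time stands still between calls to the robot, and variables do not carry over. Pictures are saved under pics/ and viewed, at most 10 in all, crops included, and the job is handed in when it is done.

```bash
mkdir -p pics; ls
cat > h.py <<'E'
import numpy as np, cv2
from plant import state, capture, camera_info
def K(ci,H=384):
    f=H/2/np.tan(np.radians(ci['fov_y'])/2); return np.array([[f,0,ci['cx']],[0,f,ci['cy']],[0,0,1.]])
def ray(ci,u,v):
    R=cv2.Rodrigues(np.array(ci['rvec'],float))[0]; t=np.array(ci['tvec'],float)
    return -R.T@t, R.T@np.linalg.inv(K(ci))@np.array([u,v,1.])
def onz(ci,u,v,z):
    c,d=ray(ci,u,v); return c+d*(z-c[2])/d[2]
def px(ci,p):
    return cv2.projectPoints(np.array([p],float),np.array(ci['rvec'],float),np.array(ci['tvec'],float),K(ci),None)[0].ravel()
def save(n,im,s=1):
    cv2.imwrite('pics/'+n,cv2.resize(im[:,:,::-1],None,fx=s,fy=s,interpolation=cv2.INTER_CUBIC))
E
python3 - <<'E'
from h import *
print(state())
for n in('scene','top','wrist'):
    ci=camera_info(n);print(n,ci); im=capture(n); np.save(n+'.npy',im); save(n+'0.png',im,1.5)
E
```

```text
pics
{'t': 0.0, 'joint_pos': array([ 1.16560133e+00,  2.77154420e-01, -2.79204076e-02,  1.26801172e+00,
       -5.49044368e-07,  1.46738910e+00]), 'qvel': array([ 0.00054353,  0.00151496,  0.00023822,  0.00100848, -0.00096859,
       -0.00192627]), 'tau': array([ 2.49573612e-03, -4.45507014e+01,  2.95201653e+01,  1.63458445e-02,
        1.28785473e-04, -2.79706924e-08]), 'tool_pos': array([0.18561991, 0.59637388, 0.40352734]), 'ee_rot': array([ 1.50321822e-01,  9.88636454e-01, -1.10835014e-03, -2.87808177e-04]), 'contact_force': array([ 0.30464297, -0.28874505, -0.81619316]), 'ft_torque': array([-0.02057462, -0.02656656,  0.0353801 ]), 'grasp_force': 0.0, 'width': 0.9999596250766083}
scene {'fov_y': 48.420750548812364, 'cx': 259.8541913529448, 'cy': 185.03327786238816, 'rvec': array([ 2.14527831,  0.56576667, -0.26621501]), 'tvec': array([-0.45421705, -0.08170452,  1.30212156])}
top {'fov_y': 50.543097086539326, 'cx': 250.7317878571979, 'cy': 187.60032261718774, 'rvec': array([ 2.12564611, -2.12495948,  0.20509017]), 'tvec': array([-0.02268912,  0.53002964,  1.24437964])}
wrist {'fov_y': 61.53896528007263, 'cx': 255.31607069637175, 'cy': 190.93643598574062, 'rvec': array([-2.34240384, -1.7247891 , -0.23781569]), 'tvec': array([-0.62338863, -0.03401753,  0.37982604])}
```

View pics/top0.png

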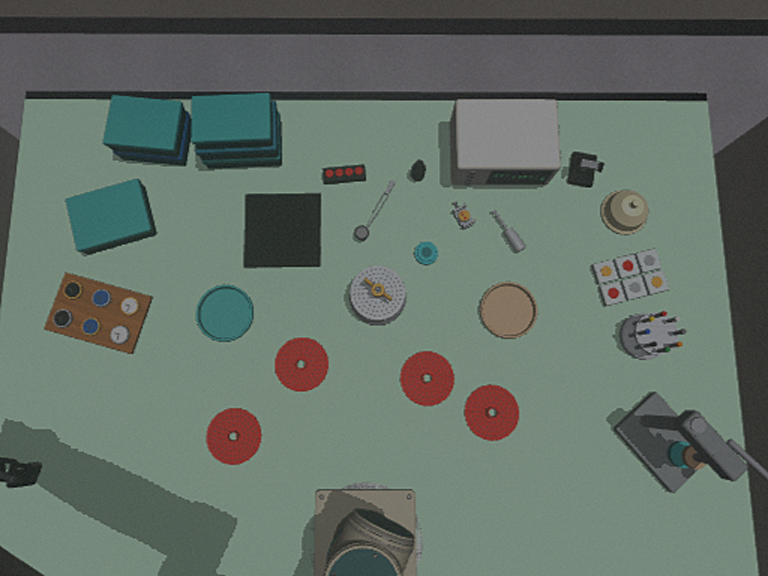

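View pics/scene0.png

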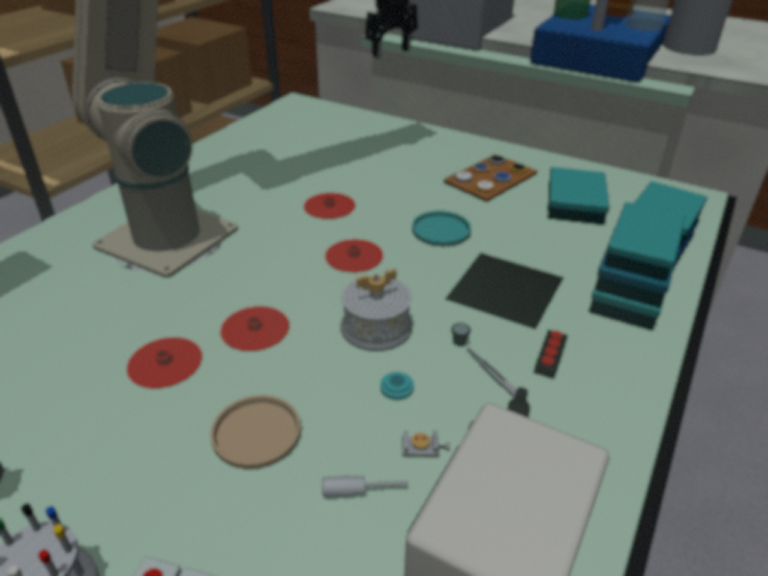

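The top picture (shown at 1.5x) gives these native pixel positions:
- **Basket:** cover and nut at about (251,196).
- **Pad:** black square at (189,153).
- **Dish:** the only round, hollow teal thing is at (150,209). The small turquoise disc at (284,168) is the press die and the teal blocks are boxes, so this one is the dish. The tan dish is at (339,206).
- **Covers:** the red discs are decoys. The grey perforated one on the basket is the cover.

Next I'll measure these and confirm in a crop.

```bash
cat > m.py <<'E'
from h import *
im=np.load('top.npy');ci=camera_info('top');hsv=cv2.cvtColor(im,cv2.COLOR_RGB2HSV)
def blob(mask,u,v,r):
    m=np.zeros_like(mask);m[v-r:v+r,u-r:u+r]=mask[v-r:v+r,u-r:u+r]
    cs=cv2.findContours(m,cv2.RETR_EXTERNAL,cv2.CHAIN_APPROX_NONE)[0];return max(cs,key=cv2.contourArea)
def W(c,z): return np.array([onz(ci,*p,z)[:2] for p in c.reshape(-1,2)],np.float32)
H,S,V=[hsv[:,:,i].astype(int) for i in range(3)]
print('hsv bench',hsv[240,150],'dish',hsv[209,150],'pad',hsv[153,189],'cover',hsv[205,240],'nut',hsv[192,251])
c=blob(((S>110)&(H>80)&(H<105)).astype(np.uint8),150,209,26)
(x,y),r=cv2.minEnclosingCircle(W(c,.016));print('dish',x,y,'dia',2*r)
c=blob((V<60).astype(np.uint8),189,153,36)
print('pad',cv2.minAreaRect(W(c,.004)))
c=blob((S<35).astype(np.uint8),251,196,28);w=W(c,.067)
print('cover',cv2.minEnclosingCircle(w),cv2.fitEllipse(w))
m=((S>70)&(H>8)&(H<35)).astype(np.uint8);c=blob(m,251,194,16);w=W(c,.108)
print('nut',cv2.minAreaRect(w),w.mean(0))
vx,vy,x0,y0=cv2.fitLine(w,cv2.DIST_L2,0,.01,.01).ravel();print('wing dir deg',np.degrees(np.arctan2(vy,vx)))
print('tip px check', px(ci,[x0,y0,.111]))
a=cv2.resize(im[160:232,115:290],None,fx=4.5,fy=4.5,interpolation=cv2.INTER_CUBIC);cv2.imwrite('pics/crop1.png',a[:,:,::-1])
E
python3 m.py
```

```text
hsv bench [ 69  35 137] dish [ 89 114 116] pad [70 31 50] cover [103  13 140] nut [106  28 117]
dish 0.46845874190330505 0.3049311339855194 dia 0.12174352258443832
pad ((0.6574274897575378, 0.186737060546875), (0.1663580685853958, 0.16782315075397491), 0.089250847697258)
cover ((0.48717790842056274, -0.03552640974521637), 0.07940857857465744) ((0.4914166331291199, -0.02668796479701996), (0.12106845527887344, 0.1464868038892746), 116.77831268310547)
nut ((0.5051108002662659, -0.02382713183760643), (0.06369854509830475, 0.026145286858081818), 31.696666717529297) [ 0.5043032  -0.02382535]
wing dir deg 51.55739
tip px check [251.26558345 192.19635392]
```

View pics/crop1.png

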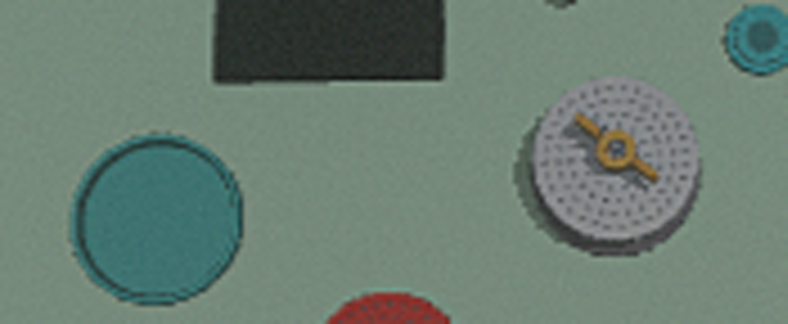

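The crop confirms the round hollow teal dish at crop (158,218). The perforated cover with the brass nut is at crop (617,150), with its wings running about 52° in world terms. Sizes check out: dish 122 mm (true 124) and pad 167 mm (true 170). I'll move over the nut now and refine with the wrist camera.

```bash
python3 -m pendant '[{"slide":[0.398,-0.775,0],"twist":-0.646,"gripper":1},{"slide":[0.398,-0.775,0],"twist":-0.646,"gripper":1},{"slide":[0.398,-0.775,0],"twist":-0.646,"gripper":1},{"slide":[0.398,-0.775,0],"twist":-0.646,"gripper":1},{"slide":[0.398,-0.775,0],"twist":-0.646,"gripper":1},{"slide":[0.398,-0.775,0],"twist":-0.646,"gripper":1},{"slide":[0.398,-0.775,0],"twist":-0.646,"gripper":1},{"slide":[0.398,-0.775,0],"twist":-0.646,"gripper":1}]' 30
python3 -m pendant '[{"slide":[0.398,-0.775,0],"twist":-0.646,"gripper":1},{"slide":[0.398,-0.775,0],"twist":-0.646,"gripper":1},{"slide":[0.398,-0.775,0],"twist":-0.646,"gripper":1},{"slide":[0.398,-0.775,0],"twist":-0.646,"gripper":1},{"slide":[0.398,-0.775,0],"twist":-0.646,"gripper":1},{"slide":[0.398,-0.775,0],"twist":-0.646,"gripper":1},{"slide":[0.398,-0.775,0],"twist":-0.646,"gripper":1},{"slide":[0.398,-0.775,0],"twist":-0.646,"gripper":1},{"slide":[0.398,-0.775,0],"twist":-0.646,"gripper":1},{"slide":[0.398,-0.775,0],"twist":-0.646,"gripper":1},{"slide":[0.398,-0.775,0],"twist":-0.646,"gripper":1}]'
python3 - <<'E'
from h import *
s=state();ci=camera_info('wrist');im=capture('wrist');np.save('w1.npy',im);save('w1.png',im,1.5)
print(s['tool_pos'],s['ee_rot'],s['joint_pos'],s['contact_force'])
print('cam',ray(ci,0,0)[0],'proj nut',px(ci,[.504,-.024,.101]))
t=camera_info('top')
for u,v,z in((242.8,186.2,.113),(260.6,200,.113),(251.7,195.1,.067),(252.1,193.3,.101)):print(onz(t,u,v,z))
E
```

```text
t: 0.95
tool_pos: [0.3467, 0.2826, 0.4045]
ee_rot: [0.597, 0.802, -0.001, 0.001]
contact_force: [-0.7, 0.5, -0.3]
width: 0.998
grasp_force: 0.0
t: 2.05
tool_pos: [0.5035, -0.0218, 0.4046]
ee_rot: [0.9, 0.437, -0.0, -0.0]
contact_force: [-0.5, -0.8, -0.7]
width: 1.006
grasp_force: 0.0
[ 0.50353082 -0.02178845  0.40456235] [ 8.99506783e-01  4.36906628e-01 -1.98532333e-04 -3.25684589e-04] [-1.71641896e-01  6.20209898e-02 -2.83208642e-01  1.22626946e+00
  2.96759314e-04  2.06563693e+00] [-0.48882889 -0.79271616 -0.73104745]
cam [0.54451312 0.03251241 0.37464176] proj nut [259.22051663 182.01711888]
[0.52235777 0.00179817 0.113     ]
[ 0.48013184 -0.05187615  0.113     ]
[ 0.50291092 -0.02545852  0.067     ]
[ 0.50267058 -0.02642912  0.101     ]
```

View pics/w1.png

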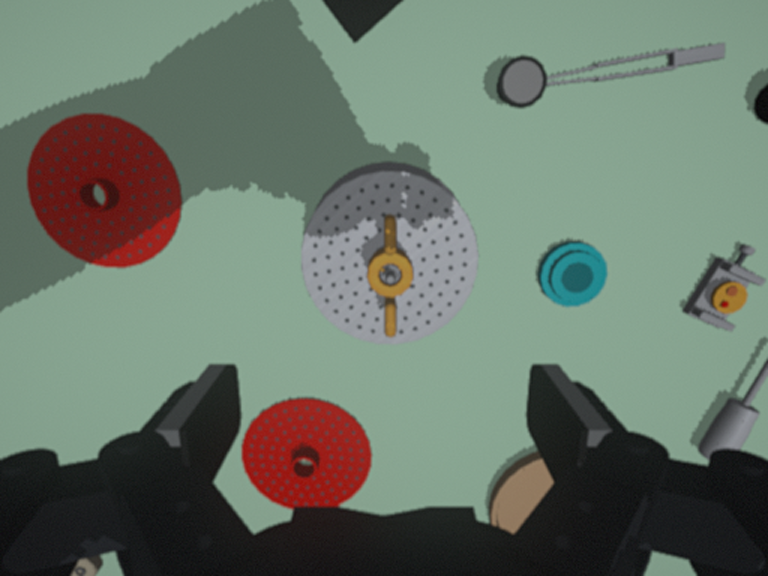

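In the wrist picture (1.5x) the nut's hub is at (390,272) and its wings run vertical at column 390, so the fingers already close square to them. The path down is clear. Next, a finer fix on the hub.

Run:
```python
from h import *
im=np.load('w1.npy');ci=camera_info('wrist');s=state()
hsv=cv2.cvtColor(im,cv2.COLOR_RGB2HSV)
m=cv2.inRange(hsv,(8,110,60),(35,255,255));m[:135]=0;m[232:]=0;m[:,:235]=0;m[:,285:]=0
rows=[(v,np.flatnonzero(m[v])) for v in range(135,232) if m[v].any()]
v,u=np.nonzero(m);print('v range',v.min(),v.max())
mo=m.copy();mo=cv2.morphologyEx(cv2.morphologyEx(m,cv2.MORPH_CLOSE,np.ones((9,9))),cv2.MORPH_OPEN,np.ones((13,13)))
c=max(cv2.findContours(mo,0,1)[0],key=cv2.contourArea);(a,b),r=cv2.minEnclosingCircle(c)
print('hub px',a,b,r,'world',onz(ci,a,b,.101),'dia',2*r*.2736/K(ci)[0,0])
for sel in (v<163,v>202):print('wing px',u[sel].mean(),v[sel].mean(),onz(ci,u[sel].mean(),v[sel].mean(),.108))
gp=s['tool_pos'];print(gp)
# cover disc ellipse at z .067
g=cv2.inRange(hsv,(90,0,60),(125,60,255))
```

```text
v range 144 223Traceback (most recent call last):
  File "<stdin>", line 8, in <module>
ValueError: max() iterable argument is empty
```

Run:
```python
from h import *
im=np.load('w1.npy');ci=camera_info('wrist')
hsv=cv2.cvtColor(im,cv2.COLOR_RGB2HSV)
m=cv2.inRange(hsv,(8,110,60),(35,255,255));m[:135]=0;m[232:]=0;m[:,:235]=0;m[:,285:]=0
v,u=np.nonzero(m)
k=abs(u-260)>6   # ring pixels beside the wings
pts=np.stack([u[k],v[k]],1).astype(np.int32);(a,b),r=cv2.minEnclosingCircle(pts)
print('hub px',a,b,r,'world',onz(ci,a,b,.101),'dia',2*(r+.5)*.2736/K(ci)[0,0])
for sel in (v<163,v>202):print('wing px',u[sel].mean(),v[sel].mean(),onz(ci,u[sel].mean(),v[sel].mean(),.108))
```

```text
hub px 259.4226379394531 181.5220947265625 15.500524520874023 world [ 0.50454445 -0.02384223  0.101     ] dia 0.027151037344265754
wing px 259.5575221238938 153.52212389380531 [ 0.52044077 -0.00353132  0.108     ]
wing px 259.92198581560285 212.73758865248226 [ 0.48855522 -0.04490756  0.108     ]
```

```bash
python3 -m pendant '[{"slide":[0,-0.003,-0.125],"twist":0,"gripper":1},{"slide":[0,-0.003,-0.25],"twist":0,"gripper":1},{"slide":[0,-0.003,-0.25],"twist":0,"gripper":1},{"slide":[0,-0.003,-0.25],"twist":0,"gripper":1},{"slide":[0,-0.003,-0.25],"twist":0,"gripper":1}]' 30; python3 -c "
from plant import state;print(state()['tool_pos'])"
```

```text
t: 2.6
tool_pos: [0.5056, -0.0242, 0.3075]
ee_rot: [0.9, 0.436, 0.002, 0.001]
contact_force: [0.3, 0.0, -0.0]
width: 0.998
grasp_force: 0.0
[ 0.50562871 -0.02423027  0.30749811]
```

```bash
python3 -m pendant '[{"slide":[-0.003,0,-0.06],"twist":0,"gripper":1},{"slide":[-0.003,0,-0.124],"twist":0,"gripper":1},{"slide":[-0.003,0,-0.124],"twist":0,"gripper":1},{"slide":[-0.003,0,-0.124],"twist":0,"gripper":0},{"slide":[-0.003,0,-0.124],"twist":0,"gripper":0},{"slide":[-0.003,0,-0.124],"twist":0,"gripper":0},{"slide":[-0.003,0,-0.124],"twist":0,"gripper":0},{"slide":[-0.003,0,-0.124],"twist":0,"gripper":0},{"slide":[-0.003,0,-0.124],"twist":0,"gripper":0},{"slide":[-0.003,0,-0.124],"twist":0,"gripper":0}]' 30; python3 -c "
from h import *;save('w2.png',capture('wrist'),1.5);print(state())"
```

```text
t: 3.6
tool_pos: [0.5043, -0.0249, 0.2565]
ee_rot: [0.9, 0.436, 0.001, 0.001]
contact_force: [1.7, -1.4, 6.0]
width: 0.301
grasp_force: 33.0
{'t': 3.65, 'joint_pos': array([-1.77265768e-01,  1.93418717e-01, -4.71783072e-01,  9.01649295e-01,
       -7.26092329e-04,  2.06276121e+00]), 'qvel': array([-1.52688109e-04, -1.66609442e-03,  7.55315510e-05,  1.30952753e-03,
       -2.03394720e-03, -7.69250047e-05]), 'tau': array([ 8.65304209e-01, -3.20535457e+01,  2.11326349e+01,  7.01478682e-01,
        4.27759672e-01,  3.00454149e-04]), 'tool_pos': array([ 0.5042911 , -0.02490187,  0.25652976]), 'ee_rot': array([0.90010482, 0.43566878, 0.00138288, 0.00145281]), 'contact_force': array([ 2.04813997, -1.45790012,  5.70772697]), 'ft_torque': array([-0.41217922, -0.37236695,  0.0173231 ]), 'grasp_force': 32.97043934930116, 'width': 0.3025210668878227}
```

View pics/w2.png

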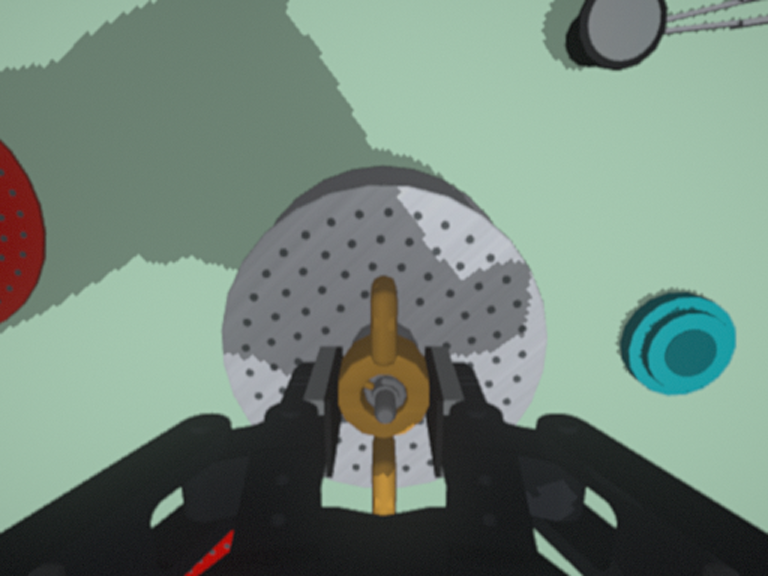

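The fingers hold the hub at (384,388) between the wings, clear of the boss. First counter-clockwise stroke, 86° with a 1.43 mm rise.

```bash
python3 -m pendant '[{"slide":[0,0,0.0004],"twist":0.1,"gripper":0},{"slide":[0,0,0.0008],"twist":0.2,"gripper":0},{"slide":[0,0,0.0011],"twist":0.3,"gripper":0},{"slide":[0,0,0.0015],"twist":0.4,"gripper":0},{"slide":[0,0,0.0018],"twist":0.5,"gripper":0}]' 30
python3 -m pendant '[{"slide":[0,0,0.0004],"twist":0.1,"gripper":0},{"slide":[0,0,0.0008],"twist":0.2,"gripper":0},{"slide":[0,0,0.0011],"twist":0.3,"gripper":0},{"slide":[0,0,0.0015],"twist":0.4,"gripper":0},{"slide":[0,0,0.0018],"twist":0.5,"gripper":0}]'
python3 -c "
from plant import state;s=state();print(s['tool_pos'],s['joint_pos'],s['ft_torque'])"
```

```text
t: 4.15
tool_pos: [0.5044, -0.0251, 0.2566]
ee_rot: [0.676, 0.737, 0.0, 0.002]
contact_force: [3.7, -2.7, 0.9]
width: 0.306
grasp_force: 32.5
t: 4.65
tool_pos: [0.5047, -0.0251, 0.2574]
ee_rot: [0.359, 0.933, 0.0, 0.003]
contact_force: [5.5, -2.0, -0.1]
width: 0.302
grasp_force: 32.4
[ 0.50470329 -0.02505204  0.25739813] [-1.77382042e-01  1.92656825e-01 -4.70551525e-01  9.02481680e-01
 -8.69171696e-04  5.56665993e-01] [-0.56048775 -0.96672118 -0.01005913]
```

```bash
python3 -m pendant '[{"slide":[0,0,0.0004],"twist":0.1,"gripper":0},{"slide":[0,0,0.0007],"twist":0.2,"gripper":0},{"slide":[0,0,0.0011],"twist":0.3,"gripper":0},{"slide":[0,0,0.0014],"twist":0.4,"gripper":0},{"slide":[0,0,0.0018],"twist":0.5,"gripper":0},{"slide":[0,0,0.0021],"twist":0.6,"gripper":0},{"slide":[0,0,0.0025],"twist":0.7,"gripper":0},{"slide":[0,0,0.0029],"twist":0.8,"gripper":0},{"slide":[0,0,0.0032],"twist":0.9,"gripper":0},{"slide":[0,0,0.0036],"twist":1,"gripper":0}]' 30
python3 -c "
from h import *;save('w3.png',capture('wrist'),1);s=state();print(s['tool_pos'],s['joint_pos'],s['contact_force'],s['ft_torque'])"
```

```text
t: 5.65
tool_pos: [0.5047, -0.0246, 0.2588]
ee_rot: [-0.374, 0.927, -0.001, 0.002]
contact_force: [4.6, -0.4, 0.3]
width: 0.303
grasp_force: 32.4
[ 0.50465809 -0.02450559  0.25884481] [-0.17688154  0.19088853 -0.469129    0.9060394   0.0015002  -0.9472277 ] [4.53076936 0.89896953 0.93519327] [ 0.15282952 -0.98582801 -0.03125237]
```

View pics/w3.png

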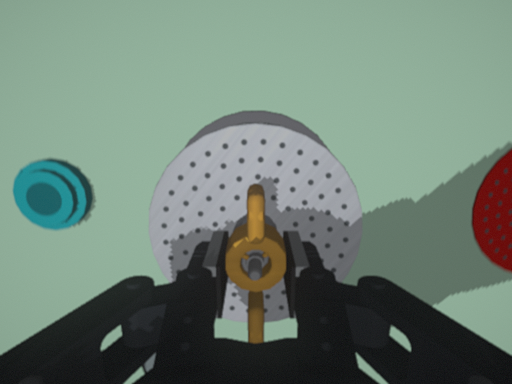

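The nut turns with the gripper (wings still square to the fingers, hub at (255,255)). Side forces are only a few N. I'll continue to 3.3 units, then release.

```bash
python3 -m pendant '[{"slide":[0,0,0.0004],"twist":0.1,"gripper":0},{"slide":[0,0,0.0007],"twist":0.2,"gripper":0},{"slide":[0,0,0.0011],"twist":0.3,"gripper":0},{"slide":[0,0,0.0014],"twist":0.4,"gripper":0},{"slide":[0,0,0.0018],"twist":0.5,"gripper":0},{"slide":[0,0,0.0021],"twist":0.6,"gripper":0},{"slide":[0,0,0.0025],"twist":0.7,"gripper":0},{"slide":[0,0,0.0029],"twist":0.8,"gripper":0},{"slide":[0,0,0.0032],"twist":0.9,"gripper":0},{"slide":[0,0,0.0036],"twist":1,"gripper":0}]' 30
python3 -m pendant '[{"slide":[0,0,0.0004],"twist":0.1,"gripper":0},{"slide":[0,0,0.0007],"twist":0.2,"gripper":0},{"slide":[0,0,0.0011],"twist":0.3,"gripper":0},{"slide":[0,0,0.0011],"twist":0.3,"gripper":0},{"slide":[0,0,0.0011],"twist":0.3,"gripper":1},{"slide":[0,0,0.0011],"twist":0.3,"gripper":1},{"slide":[0,0,0.0011],"twist":0.3,"gripper":1},{"slide":[0,0,0.0011],"twist":0.3,"gripper":1},{"slide":[0,0,0.0011],"twist":0.3,"gripper":1},{"slide":[0,0,0.0011],"twist":0.3,"gripper":1}]'
python3 -c "
from plant import state;s=state();print(s['tool_pos'],s['joint_pos'],s['contact_force'])"
```

```text
t: 6.7
tool_pos: [0.504, -0.0245, 0.2601]
ee_rot: [0.905, -0.425, 0.001, -0.001]
contact_force: [3.8, 0.3, 1.3]
width: 0.304
grasp_force: 32.6
t: 7.7
tool_pos: [0.5028, -0.0244, 0.2597]
ee_rot: [0.977, -0.214, -0.0, -0.0]
contact_force: [0.5, -0.1, -0.1]
width: 0.999
grasp_force: 0.0
[ 0.502844   -0.02443421  0.25973671] [-1.77035619e-01  1.88731237e-01 -4.69592172e-01  9.12896032e-01
  3.99869326e-05 -2.88685199e+00] [ 0.51945502 -0.12172717 -0.08759041]
```

```bash
python3 -m pendant '[{"slide":[0.004,0,0],"twist":-0.1,"gripper":1},{"slide":[0.004,0,0],"twist":-0.2,"gripper":1},{"slide":[0.004,0,0],"twist":-0.3,"gripper":1},{"slide":[0.004,0,0],"twist":-0.4,"gripper":1},{"slide":[0.004,0,0],"twist":-0.5,"gripper":1},{"slide":[0.004,0,0],"twist":-0.6,"gripper":1},{"slide":[0.004,0,0],"twist":-0.7,"gripper":1},{"slide":[0.004,0,0],"twist":-0.8,"gripper":1},{"slide":[0.004,0,0],"twist":-0.9,"gripper":1},{"slide":[0.004,0,0],"twist":-1,"gripper":1},{"slide":[0.004,0,0],"twist":-1,"gripper":1}]' 30
python3 -m pendant '[{"slide":[0,0,0],"twist":-1,"gripper":1},{"slide":[0,0,0],"twist":-1,"gripper":1},{"slide":[0,0,0],"twist":-1,"gripper":1},{"slide":[0,0,0],"twist":-1,"gripper":1},{"slide":[0,0,0],"twist":-1,"gripper":1},{"slide":[0,0,0],"twist":-1,"gripper":1},{"slide":[0,0,0],"twist":-1,"gripper":1},{"slide":[0,0,0],"twist":-1,"gripper":1},{"slide":[0,0,0],"twist":-1,"gripper":1},{"slide":[0,0,0],"twist":-1,"gripper":1},{"slide":[0,0,0],"twist":-1,"gripper":1}]'
python3 -m pendant '[{"slide":[0,0,0],"twist":-0.094,"gripper":1},{"slide":[0,0,0],"twist":-0.094,"gripper":0},{"slide":[0,0,0],"twist":-0.094,"gripper":0},{"slide":[0,0,0],"twist":-0.094,"gripper":0},{"slide":[0,0,0],"twist":-0.094,"gripper":0},{"slide":[0,0,0],"twist":-0.094,"gripper":0},{"slide":[0,0,0],"twist":-0.094,"gripper":0},{"slide":[0,0,0],"twist":-0.094,"gripper":0}]' 30
python3 -c "
from h import *;save('w4.png',capture('wrist'),1);s=state();print(s['tool_pos'],s['joint_pos'],s['contact_force'])"
```

```text
t: 8.8
tool_pos: [0.5045, -0.0245, 0.2599]
ee_rot: [-0.569, 0.822, 0.0, -0.0]
contact_force: [-0.8, -0.3, -0.1]
width: 0.997
grasp_force: 0.0
t: 9.9
tool_pos: [0.5046, -0.0245, 0.2599]
ee_rot: [0.143, 0.99, -0.0, -0.0]
contact_force: [0.0, 0.7, 0.6]
width: 1.0
grasp_force: 0.0
t: 10.7
tool_pos: [0.5046, -0.0245, 0.2599]
ee_rot: [0.214, 0.977, -0.0, 0.0]
contact_force: [-0.2, 0.3, 0.5]
width: 0.304
grasp_force: 33.8
[ 0.50461329 -0.02446045  0.25993276] [-1.76449811e-01  1.91218766e-01 -4.65961261e-01  9.13513527e-01
 -2.58276419e-05  2.53985837e-01] [-0.45269851 -0.98224124  1.61586776]
```

View pics/w4.png

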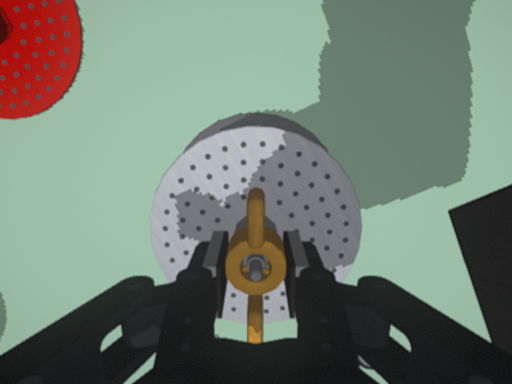

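The re-grip is good: the hub is between the pads at (256,262), the wings are square, and the contact force is near zero. I'll run two strokes plus 0.09, release, and go back half a turn.

```bash
python3 -m pendant '[{"slide":[0,0,0.0004],"twist":0.1,"gripper":0},{"slide":[0,0,0.0007],"twist":0.2,"gripper":0},{"slide":[0,0,0.0011],"twist":0.3,"gripper":0},{"slide":[0,0,0.0014],"twist":0.4,"gripper":0},{"slide":[0,0,0.0018],"twist":0.5,"gripper":0},{"slide":[0,0,0.0021],"twist":0.6,"gripper":0},{"slide":[0,0,0.0025],"twist":0.7,"gripper":0},{"slide":[0,0,0.0029],"twist":0.8,"gripper":0},{"slide":[0,0,0.0032],"twist":0.9,"gripper":0},{"slide":[0,0,0.0036],"twist":1,"gripper":0}]' 30
python3 -m pendant '[{"slide":[0,0,0.0004],"twist":0.1,"gripper":0},{"slide":[0,0,0.0007],"twist":0.2,"gripper":0},{"slide":[0,0,0.0011],"twist":0.3,"gripper":0},{"slide":[0,0,0.0014],"twist":0.4,"gripper":0},{"slide":[0,0,0.0018],"twist":0.5,"gripper":0},{"slide":[0,0,0.0021],"twist":0.6,"gripper":0},{"slide":[0,0,0.0025],"twist":0.7,"gripper":0},{"slide":[0,0,0.0029],"twist":0.8,"gripper":0},{"slide":[0,0,0.0032],"twist":0.9,"gripper":0},{"slide":[0,0,0.0036],"twist":1,"gripper":0}]'
python3 -m pendant '[{"slide":[0,0,0.0004],"twist":0.094,"gripper":0},{"slide":[0,0,0.0004],"twist":0.094,"gripper":0},{"slide":[0,0,0.0004],"twist":0.094,"gripper":1},{"slide":[0,0,0.0004],"twist":0.094,"gripper":1},{"slide":[0,0,0.0004],"twist":0.094,"gripper":1},{"slide":[0,0,0.0004],"twist":0.094,"gripper":1},{"slide":[0,0,0.0004],"twist":0.094,"gripper":1},{"slide":[0,0,0.0004],"twist":0.094,"gripper":1}]'
python3 -c "
from plant import state;s=state();print(s['tool_pos'],s['joint_pos'])"
```

```text
t: 11.75
tool_pos: [0.5049, -0.0248, 0.2615]
ee_rot: [-0.512, 0.859, -0.001, -0.0]
contact_force: [0.7, -1.6, 0.6]
width: 0.305
grasp_force: 33.8
t: 12.75
tool_pos: [0.5053, -0.0248, 0.263]
ee_rot: [0.96, -0.279, 0.001, 0.0]
contact_force: [0.8, -1.2, -0.4]
width: 0.304
grasp_force: 33.7
t: 13.55
tool_pos: [0.5045, -0.0244, 0.2629]
ee_rot: [0.977, -0.214, -0.0, 0.0]
contact_force: [-0.6, 0.2, 0.9]
width: 1.004
grasp_force: 0.0
[ 0.50450781 -0.02442473  0.26288583] [-1.76420525e-01  1.87660205e-01 -4.63019666e-01  9.20261421e-01
 -9.10419007e-06 -2.88642835e+00]
```

```bash
python3 -m pendant '[{"slide":[0,0,0],"twist":-1,"gripper":1},{"slide":[0,0,0],"twist":-1,"gripper":1},{"slide":[0,0,0],"twist":-1,"gripper":1},{"slide":[0,0,0],"twist":-1,"gripper":1},{"slide":[0,0,0],"twist":-1,"gripper":1},{"slide":[0,0,0],"twist":-1,"gripper":1},{"slide":[0,0,0],"twist":-1,"gripper":1},{"slide":[0,0,0],"twist":-1,"gripper":1},{"slide":[0,0,0],"twist":-1,"gripper":1},{"slide":[0,0,0],"twist":-1,"gripper":1},{"slide":[0,0,0],"twist":-1,"gripper":1}]' 30
python3 -m pendant '[{"slide":[0,0,0],"twist":-1,"gripper":1},{"slide":[0,0,0],"twist":-1,"gripper":1},{"slide":[0,0,0],"twist":-1,"gripper":1},{"slide":[0,0,0],"twist":-1,"gripper":1},{"slide":[0,0,0],"twist":-1,"gripper":1},{"slide":[0,0,0],"twist":-1,"gripper":1},{"slide":[0,0,0],"twist":-1,"gripper":1},{"slide":[0,0,0],"twist":-1,"gripper":1},{"slide":[0,0,0],"twist":-1,"gripper":1},{"slide":[0,0,0],"twist":-1,"gripper":1},{"slide":[0,0,0],"twist":-1,"gripper":1}]'
python3 -m pendant '[{"slide":[0,0,0],"twist":-0.094,"gripper":1},{"slide":[0,0,0],"twist":-0.094,"gripper":0},{"slide":[0,0,0],"twist":-0.094,"gripper":0},{"slide":[0,0,0],"twist":-0.094,"gripper":0},{"slide":[0,0,0],"twist":-0.094,"gripper":0},{"slide":[0,0,0],"twist":-0.094,"gripper":0},{"slide":[0,0,0],"twist":-0.094,"gripper":0},{"slide":[0,0,0],"twist":-0.094,"gripper":0}]' 30
python3 -m pendant '[{"slide":[0,0,0.0004],"twist":0.1,"gripper":0},{"slide":[0,0,0.0007],"twist":0.2,"gripper":0},{"slide":[0,0,0.0011],"twist":0.3,"gripper":0},{"slide":[0,0,0.0014],"twist":0.4,"gripper":0},{"slide":[0,0,0.0018],"twist":0.5,"gripper":0},{"slide":[0,0,0.0021],"twist":0.6,"gripper":0},{"slide":[0,0,0.0025],"twist":0.7,"gripper":0},{"slide":[0,0,0.0029],"twist":0.8,"gripper":0},{"slide":[0,0,0.0032],"twist":0.9,"gripper":0},{"slide":[0,0,0.0036],"twist":1,"gripper":0}]'
python3 -m pendant '[{"slide":[0,0,0.0004],"twist":0.1,"gripper":0},{"slide":[0,0,0.0007],"twist":0.2,"gripper":0},{"slide":[0,0,0.0011],"twist":0.3,"gripper":0},{"slide":[0,0,0.0014],"twist":0.4,"gripper":0},{"slide":[0,0,0.0018],"twist":0.5,"gripper":0},{"slide":[0,0,0.0021],"twist":0.6,"gripper":0},{"slide":[0,0,0.0025],"twist":0.7,"gripper":0},{"slide":[0,0,0.0029],"twist":0.8,"gripper":0},{"slide":[0,0,0.0032],"twist":0.9,"gripper":0},{"slide":[0,0,0.0036],"twist":1,"gripper":0},{"slide":[0,0,0.0036],"twist":1,"gripper":0}]'
python3 -c "
from h import *;save('w5.png',capture('wrist'),1);s=state();print(s['tool_pos'],s['joint_pos'],s['contact_force'])"
```

```text
t: 14.65
tool_pos: [0.5046, -0.0244, 0.2629]
ee_rot: [-0.569, 0.822, 0.0, -0.0]
contact_force: [-0.1, -0.4, -0.5]
width: 1.0
grasp_force: 0.0
t: 15.75
tool_pos: [0.5046, -0.0244, 0.2629]
ee_rot: [0.143, 0.99, -0.0, 0.0]
contact_force: [0.4, -0.1, -0.1]
width: 0.997
grasp_force: 0.0
t: 16.55
tool_pos: [0.5046, -0.0245, 0.263]
ee_rot: [0.214, 0.977, 0.0, 0.0]
contact_force: [0.1, 0.1, 0.5]
width: 0.305
grasp_force: 33.4
t: 17.55
tool_pos: [0.5049, -0.0249, 0.2645]
ee_rot: [-0.512, 0.859, -0.001, -0.0]
contact_force: [0.6, -1.3, -0.6]
width: 0.298
grasp_force: 33.4
t: 18.65
tool_pos: [0.5053, -0.0247, 0.2661]
ee_rot: [0.959, -0.282, 0.001, 0.0]
contact_force: [2.2, -0.5, -0.7]
width: 0.302
grasp_force: 33.3
[ 0.5053178 -0.0246884  0.2661476] [-1.76597609e-01  1.84391531e-01 -4.58959474e-01  9.25254551e-01
 -2.51524552e-04 -2.74289396e+00] [ 3.27688058 -1.96477982  0.38530393]
```

View pics/w5.png

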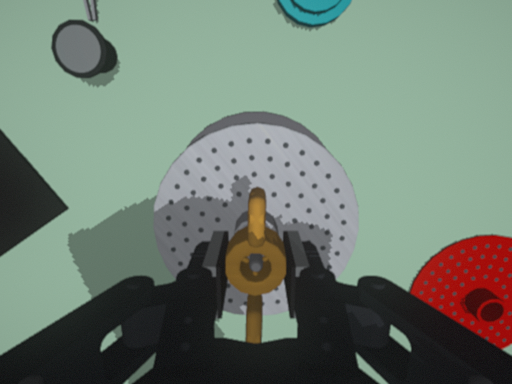

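The nut is still square in the fingers and well up (the boss shows behind it). It has turned about 1.74 turns, so it should be free. I'll try a gentle 4 mm lift.

```bash
python3 -m pendant '[{"slide":[-0.001,0,0.002],"twist":0.04,"gripper":0},{"slide":[-0.001,0,0.005],"twist":0.08,"gripper":0},{"slide":[-0.001,0,0.01],"twist":0.1,"gripper":0},{"slide":[-0.001,0,0.01],"twist":0.1,"gripper":0}]' 30
```

```text
t: 19.1
tool_pos: [0.5052, -0.0247, 0.2704]
ee_rot: [0.978, -0.211, 0.001, -0.0]
contact_force: [3.7, -1.3, 0.2]
width: 0.303
grasp_force: 33.3
```

Free, with no resistance. I'll lift it clear and carry it over the dish.

```bash
python3 -m pendant '[{"slide":[0,0,0.05],"twist":0,"gripper":0},{"slide":[0,0,0.12],"twist":0,"gripper":0},{"slide":[0,0,0.15],"twist":0,"gripper":0},{"slide":[0,0,0.15],"twist":0,"gripper":0}]' 40
python3 -m pendant '[{"slide":[-0.01,0.1,0],"twist":0,"gripper":0},{"slide":[-0.03,0.2,0],"twist":0,"gripper":0},{"slide":[-0.04,0.3,0],"twist":0,"gripper":0},{"slide":[-0.05,0.4,0],"twist":0,"gripper":0},{"slide":[-0.06,0.5,0],"twist":0,"gripper":0},{"slide":[-0.07,0.6,0],"twist":0,"gripper":0},{"slide":[-0.08,0.7,0],"twist":0,"gripper":0},{"slide":[-0.09,0.78,0],"twist":0,"gripper":0},{"slide":[-0.092,0.824,0],"twist":0,"gripper":0},{"slide":[-0.092,0.824,0],"twist":0,"gripper":0},{"slide":[-0.092,0.824,0],"twist":0,"gripper":0}]'
python3 - <<'E'
from h import *
im=capture('top');ci=camera_info('top');save('t2.png',np.hstack([im[150:270,90:300]]),3.5);s=state();print(s['tool_pos'],s['joint_pos'],s['width'])
E
```

```text
t: 19.5
tool_pos: [0.5047, -0.0245, 0.3314]
ee_rot: [0.978, -0.21, 0.002, -0.0]
contact_force: [-0.4, -0.2, -0.3]
width: 0.299
grasp_force: 43.8
t: 20.6
tool_pos: [0.467, 0.3047, 0.3287]
ee_rot: [0.978, -0.21, -0.001, 0.001]
contact_force: [0.1, -0.1, -0.4]
width: 0.301
grasp_force: 43.8
[0.46715643 0.30421554 0.3289244 ] [ 4.61405497e-01  2.10362562e-01 -2.77285844e-01  1.08520900e+00
 -6.65017069e-04 -2.25675533e+00] 0.3021684741200393
```

View pics/t2.png

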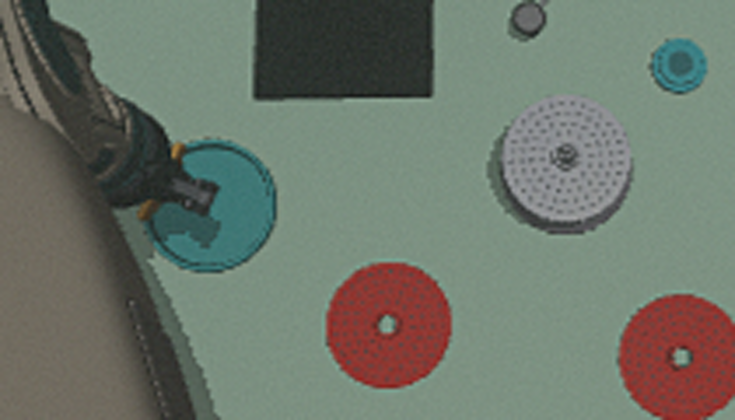

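The nut hangs over the dish and looks offset only because of its height. The cover is still in place on the stud at (565,158). Lowering.

```bash
python3 -m pendant '[{"slide":[0.003,0.001,-0.1],"twist":0,"gripper":0},{"slide":[0.003,0.001,-0.2],"twist":0,"gripper":0},{"slide":[0.003,0.001,-0.3],"twist":0,"gripper":0},{"slide":[0.003,0.001,-0.35],"twist":0,"gripper":0},{"slide":[0.003,0.001,-0.36],"twist":0,"gripper":0},{"slide":[0.003,0.001,-0.368],"twist":0,"gripper":0},{"slide":[0.003,0.001,-0.372],"twist":0,"gripper":0},{"slide":[0.003,0.001,-0.374],"twist":0,"gripper":0}]' 40
```

```text
t: 21.45
tool_pos: [0.4696, 0.3057, 0.1817]
ee_rot: [0.978, -0.21, 0.001, -0.001]
contact_force: [-0.2, -0.2, -0.8]
width: 0.3
grasp_force: 43.8
```

```bash
python3 -m pendant '[{"slide":[0,0,-0.003],"twist":0,"gripper":0},{"slide":[0,0,-0.005],"twist":0,"gripper":0},{"slide":[0,0,-0.007],"twist":0,"gripper":0},{"slide":[0,0,-0.007],"twist":0,"gripper":0}]' 40
```

```text
t: 21.85
tool_pos: [0.4685, 0.3056, 0.1775]
ee_rot: [0.978, -0.21, 0.0, -0.0]
contact_force: [-1.0, 1.0, -1.0]
width: 0.3
grasp_force: 43.9
```

```bash
python3 -m pendant '[{"slide":[0,0,-0.002],"twist":0,"gripper":0},{"slide":[0,0,-0.002],"twist":0,"gripper":0.4},{"slide":[0,0,-0.002],"twist":0,"gripper":0.55},{"slide":[0,0,-0.002],"twist":0,"gripper":0.55},{"slide":[0,0,-0.002],"twist":0,"gripper":0.55},{"slide":[0,0,0.02],"twist":0,"gripper":0.55},{"slide":[0,0,0.12],"twist":0,"gripper":0.55},{"slide":[0,0,0.24],"twist":0,"gripper":0.55},{"slide":[0,0,0.34],"twist":0,"gripper":0.7},{"slide":[0,0,0.34],"twist":0,"gripper":0.7}]' 30
python3 - <<'E'
from h import *
im=capture('wrist');ci=camera_info('wrist');s=state();print(s['tool_pos'],s['contact_force'])
hsv=cv2.cvtColor(im,cv2.COLOR_RGB2HSV)
t=cv2.inRange(hsv,(83,100,40),(100,255,255));c=max(cv2.findContours(t,0,1)[0],key=cv2.contourArea)
w=np.array([onz(ci,*p,.016)[:2] for p in c.reshape(-1,2)],np.float32);print('dish',cv2.minEnclosingCircle(w))
n=cv2.inRange(hsv,(8,110,50),(35,255,255));c=max(cv2.findContours(n,0,1)[0],key=cv2.contourArea);r=cv2.minAreaRect(c);print('nut',r,onz(ci,*r[0],.025))
save('w6.png',im,1)
E
```

```text
t: 22.85
tool_pos: [0.4713, 0.307, 0.3211]
ee_rot: [0.978, -0.21, 0.005, -0.004]
contact_force: [1.5, -0.6, 0.3]
width: 0.696
grasp_force: 0.0
[0.47022586 0.30639881 0.31800193] [ 0.19939379 -0.86487741  0.27086508]
dish ((0.46590936183929443, 0.3040830194950104), 0.060800667852163315)
nut ((51.736324310302734, 268.177978515625), (90.9334945678711, 115.24285125732422), 81.98291015625) [0.47484595 0.50961572 0.025     ]
```

View pics/w6.png

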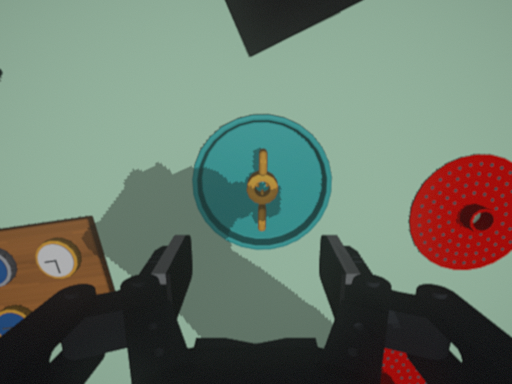

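The nut stands upright in the dish: dish centre (262,181), hub (262,187). Dish and bystanders are undisturbed. Now back over the stud for the cover.

```bash
python3 -m pendant '[{"slide":[0.01,-0.1,0],"twist":0,"gripper":0.7},{"slide":[0.03,-0.22,0],"twist":0,"gripper":0.7},{"slide":[0.04,-0.34,0],"twist":0,"gripper":0.7},{"slide":[0.05,-0.46,0],"twist":0,"gripper":0.7},{"slide":[0.06,-0.58,0],"twist":0,"gripper":0.7},{"slide":[0.08,-0.7,0],"twist":0,"gripper":0.7},{"slide":[0.086,-0.8,0],"twist":0,"gripper":0.7},{"slide":[0.086,-0.828,0],"twist":0,"gripper":0.7},{"slide":[0.086,-0.828,0],"twist":0,"gripper":0.7},{"slide":[0.086,-0.828,0],"twist":0,"gripper":0.7},{"slide":[0.086,-0.828,0],"twist":0,"gripper":0.7}]' 30
python3 -c "
from h import *
im=capture('wrist');ci=camera_info('wrist');s=state();print(s['tool_pos'],s['contact_force']);save('w7.png',im,1)
print(px(ci,[.5045,-.0245,.111]),px(ci,[.5045,-.0245,.083]))"
```

```text
t: 24.0
tool_pos: [0.5026, -0.0243, 0.3129]
ee_rot: [0.978, -0.209, -0.001, -0.0]
contact_force: [0.3, 0.3, 0.1]
width: 0.703
grasp_force: 0.0
[ 0.50267911 -0.02425964  0.31306665] [-0.85679179 -0.80442294 -0.57905717]
[253.09769895 219.28442047] [253.40810759 203.89650008]
```

View pics/w7.png

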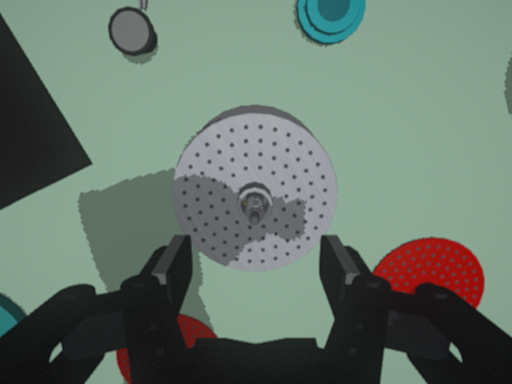

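The boss is at (254,200) and the stud tip at (255,217), within 4 px of prediction. That was one picture over the budget of 10, so I'll check numerically from here on. Going down to grip the boss.

```bash
python3 -m pendant '[{"slide":[0.0045,0,-0.08],"twist":0,"gripper":0.7},{"slide":[0.0045,0,-0.16],"twist":0,"gripper":0.7},{"slide":[0.0045,0,-0.175],"twist":0,"gripper":0.7},{"slide":[0.0045,0,-0.175],"twist":0,"gripper":0.7},{"slide":[0.0045,0,-0.175],"twist":0,"gripper":0},{"slide":[0.0045,0,-0.175],"twist":0,"gripper":0},{"slide":[0.0045,0,-0.175],"twist":0,"gripper":0},{"slide":[0.0045,0,-0.175],"twist":0,"gripper":0},{"slide":[0.0045,0,-0.175],"twist":0,"gripper":0},{"slide":[0.0045,0,-0.175],"twist":0,"gripper":0}]' 50
```

```text
t: 25.05
tool_pos: [0.5058, -0.0257, 0.2453]
ee_rot: [0.978, -0.21, 0.002, -0.0]
contact_force: [-0.2, 1.4, 5.9]
width: 0.251
grasp_force: 48.7
```

The width reads 0.251, in line with 24 mm on the boss (28 mm read 0.302). Lifting straight up.

```bash
python3 -m pendant '[{"slide":[0,0,0.02],"twist":0,"gripper":0},{"slide":[0,0,0.05],"twist":0,"gripper":0},{"slide":[0,0,0.1],"twist":0,"gripper":0},{"slide":[0,0,0.15],"twist":0,"gripper":0},{"slide":[0,0,0.18],"twist":0,"gripper":0},{"slide":[0,0,0.18],"twist":0,"gripper":0},{"slide":[0,0,0.18],"twist":0,"gripper":0}]' 50
python3 -c "
from h import *
s=state();print(s['tool_pos'],s['joint_pos'],s['width'])
im=capture('top');ci=camera_info('top');g=cv2.cvtColor(im,cv2.COLOR_RGB2HSV)
h=cv2.inRange(g,(0,0,0),(180,255,60));h[115:192,150:225].any() and None
m=np.zeros_like(h);m[115:192,150:225]=h[115:192,150:225]
c=max(cv2.findContours(m,0,1)[0],key=cv2.contourArea);print('pad',cv2.minAreaRect(np.array([onz(ci,*p,.004)[:2] for p in c.reshape(-1,2)],np.float32)))"
```

```text
t: 25.75
tool_pos: [0.5047, -0.0257, 0.3154]
ee_rot: [0.978, -0.21, 0.0, 0.0]
contact_force: [0.4, 0.2, -1.4]
width: 0.253
grasp_force: 49.2
[ 0.50468209 -0.0256557   0.31543065] [-1.78769484e-01  1.32252799e-01 -4.03259961e-01  1.03502105e+00
 -4.12957273e-05 -2.89792969e+00] 0.2532782585612682
pad ((0.6571202874183655, 0.1865999400615692), (0.16720391809940338, 0.16664022207260132), 0.608597993850708)
```

```bash
python3 -m pendant '[{"slide":[0.05,0.07,0],"twist":0,"gripper":0},{"slide":[0.11,0.15,0],"twist":0,"gripper":0},{"slide":[0.17,0.24,0],"twist":0,"gripper":0},{"slide":[0.23,0.32,0],"twist":0,"gripper":0},{"slide":[0.29,0.4,0],"twist":0,"gripper":0},{"slide":[0.34,0.47,0],"twist":0,"gripper":0},{"slide":[0.381,0.53,0],"twist":0,"gripper":0},{"slide":[0.381,0.53,0],"twist":0,"gripper":0},{"slide":[0.381,0.53,0],"twist":0,"gripper":0},{"slide":[0.381,0.53,0],"twist":0,"gripper":0}]' 50
python3 -c "
from h import *
print(state()['tool_pos'],state()['width'])
im=capture('wrist');ci=camera_info('wrist');g=cv2.cvtColor(im,cv2.COLOR_RGB2HSV)
m=cv2.inRange(g,(0,0,70),(180,60,255))
print('expect boss px',px(ci,[*state()['tool_pos'][:2],.15]),g[::48,256].tolist())"
```

```text
t: 26.8
tool_pos: [0.6563, 0.1857, 0.314]
ee_rot: [0.978, -0.21, -0.001, 0.001]
contact_force: [-0.2, 0.4, -0.6]
width: 0.249
grasp_force: 49.4
[0.65634905 0.18569499 0.31404819] 0.24909271575612377
expect boss px [253.06509161 251.99048597] [[68, 43, 214], [70, 43, 216], [90, 16, 48], [107, 11, 218], [106, 13, 214], [107, 13, 139], [107, 13, 137], [108, 17, 199]]
```

Within 1 mm of the pad centre and the cover is held. Lowering: the underside should reach the pad at tool z ≈ 0.185.

```bash
python3 -m pendant '[{"slide":[0.001,0.001,-0.08],"twist":0,"gripper":0},{"slide":[0.001,0.001,-0.16],"twist":0,"gripper":0},{"slide":[0.001,0.001,-0.24],"twist":0,"gripper":0},{"slide":[0.001,0.001,-0.28],"twist":0,"gripper":0},{"slide":[0.001,0.001,-0.3],"twist":0,"gripper":0},{"slide":[0.001,0.001,-0.31],"twist":0,"gripper":0},{"slide":[0.001,0.001,-0.314],"twist":0,"gripper":0},{"slide":[0.001,0.001,-0.316],"twist":0,"gripper":0},{"slide":[0.001,0.001,-0.316],"twist":0,"gripper":0}]' 50
```

```text
t: 27.75
tool_pos: [0.6583, 0.1869, 0.1903]
ee_rot: [0.978, -0.21, 0.001, -0.0]
contact_force: [-0.6, 0.1, -0.2]
width: 0.25
grasp_force: 49.4
```

```bash
python3 -m pendant '[{"slide":[0,0,-0.003],"twist":0,"gripper":0},{"slide":[0,0,-0.004],"twist":0,"gripper":0},{"slide":[0,0,-0.004],"twist":0,"gripper":0}]' 50
```

```text
t: 28.05
tool_pos: [0.6576, 0.1868, 0.1875]
ee_rot: [0.978, -0.21, 0.0, -0.0]
contact_force: [-0.1, -0.2, -1.4]
width: 0.249
grasp_force: 49.4
```

Small steps until contact.

```bash
python3 -m pendant '[{"slide":[0,0,-0.0025],"twist":0,"gripper":0},{"slide":[0,0,-0.004],"twist":0,"gripper":0},{"slide":[0,0,-0.004],"twist":0,"gripper":0}]' 50
```

```text
t: 28.35
tool_pos: [0.6575, 0.1868, 0.1857]
ee_rot: [0.978, -0.21, -0.0, 0.0]
contact_force: [-0.3, 0.1, -0.8]
width: 0.248
grasp_force: 49.4
```

```bash
python3 -m pendant '[{"slide":[0,0,-0.002],"twist":0,"gripper":0},{"slide":[0,0,-0.002],"twist":0,"gripper":0},{"slide":[0,0,-0.002],"twist":0,"gripper":0}]' 50
```

```text
t: 28.65
tool_pos: [0.6576, 0.1867, 0.1854]
ee_rot: [0.978, -0.21, 0.0, 0.0]
contact_force: [-1.3, -0.7, 2.5]
width: 0.25
grasp_force: 49.7
```

Contact on the pad (+2.5 N). Releasing and backing off, then checking both parts numerically.

```bash
python3 -m pendant '[{"slide":[0,0,0],"twist":0,"gripper":0.35},{"slide":[0,0,0],"twist":0,"gripper":0.5},{"slide":[0,0,0],"twist":0,"gripper":0.6},{"slide":[0,0,0],"twist":0,"gripper":0.6},{"slide":[0,0,0.03],"twist":0,"gripper":0.6},{"slide":[0,0,0.12],"twist":0,"gripper":0.6},{"slide":[0,0,0.24],"twist":0,"gripper":0.6},{"slide":[0,0,0.36],"twist":0,"gripper":0.6},{"slide":[0,0,0.4],"twist":0,"gripper":0.6},{"slide":[0,0,0.4],"twist":0,"gripper":0.6}]' 30
python3 - <<'E'
from h import *
s=state();im=capture('wrist');ci=camera_info('wrist');g=cv2.cvtColor(im,cv2.COLOR_RGB2HSV);print(s['tool_pos'],s['width'],s['contact_force'])
def biggest(m,k=5):
    m=cv2.morphologyEx(m,cv2.MORPH_CLOSE,np.ones((k,k)));return max(cv2.findContours(m,0,1)[0],key=cv2.contourArea).reshape(-1,2)
c=biggest(cv2.inRange(g,(95,0,80),(125,45,255)))
w=np.array([onz(ci,*p,.007)[:2] for p in c],np.float32);print('cover',cv2.minEnclosingCircle(w),cv2.fitEllipse(w))
print('predicted centre px',px(ci,[.6576,.1867,.007]))
im=capture('scene');ci=camera_info('scene');g=cv2.cvtColor(im,cv2.COLOR_RGB2HSV)
u,v=px(ci,[.467,.304,.016]).astype(int);print('dish px',u,v)
m=cv2.inRange(g,(8,90,50),(35,255,255))[v-18:v+18,u-26:u+26];yy,xx=np.nonzero(m);print('brass n',len(xx),onz(ci,xx.mean()+u-26,yy.mean()+v-18,.02) if len(xx) else '')
E
```

```text
t: 29.65
tool_pos: [0.6591, 0.187, 0.3505]
ee_rot: [0.978, -0.21, 0.004, -0.002]
contact_force: [0.1, -0.1, -0.4]
width: 0.599
grasp_force: 0.0
[0.65906306 0.1870388  0.35049309] 0.5993091467203754 [ 0.11710682 -0.12259082 -0.42492257]
cover ((0.6525008082389832, 0.1865420639514923), 0.05840570107102394) ((0.6524261832237244, 0.18609587848186493), (0.11440844088792801, 0.1155775785446167), 77.7944107055664)
predicted centre px [255.71931618 172.30921256]
dish px 292 149
brass n 73 [0.47338715 0.29969354 0.02      ]
```

The cover lies flat: it measures 117 mm at z = 7 mm, within 5 mm of the pad centre. The nut is within about 8 mm of the dish centre and the robot is clear.

```bash
python3 -c "
from plant import ctrl;print(ctrl.close_job())"
```

```text
the job is handed in; nothing more can be done
None
```

The job is handed in, with no verdict returned: by my last measurements the nut lies in the teal dish about 8 mm from its centre and the cover lies flat, boss up, about 5 mm from the pad's centre, finished at about 30 s of the 72 s, though I viewed 11 pictures, one over the limit of 10.

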